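# Set the carrier lift lever to its second stop and start it

## Robot

A 7-joint arm with a two-finger parallel gripper is mounted at the origin on a cart in front of the work surface, level with it; the furniture and walls round the work are solid. World frame = base frame: x ahead of the robot, y to its left, z up, the work surface at z = 0. Lengths are in mm, angles in rad, forces in N, time in s.
With the tool pointing down it reaches from about 425 to 800 mm from the base axis. Payload 8.3 kg.
Tool frame: the origin (TCP) lies midway between the tips of the shut fingers; the grasp point (between the pads) lies 19 mm behind it (robot.hold_point_z is the distance from the TCP to the grasp point, in mm); z points along the fingers, y is the line along which they close (so a half turn about z gives the same grasp; the last joint's range is limited). The gripper opens to 85 mm and grips with 20 to 120 N. Pads are 22 mm wide; open, the fingers measure 114 mm over their backs; the gripper's body (76 mm by 85 mm) begins 54 mm behind the grasp point. The pads swing forward as they close: fully open they stand 13 mm farther back than shut.
Start: joints at [-1.233, 0.383, 0.016, 1.37, -0.006, 1.388, -0.046], TCP at [243.795, 575.471, 231.279] pointing down, gripper open.
Joint ranges: [-2.95, 2.95], [-0.25, 2.06], [-1.52, 1.56], [0.18, 2.33], [-1.44, 4.58], [0.02, 2.06], [-3.01, 3.01]. Speed limits (rad/s): [2.39, 2.39, 3.01, 3.01, 3.14, 3.14, 3.14].

## Interface

Orientations are given as a unit quaternion [x, y, z, w].
In Python, from station import robot, snapshot, camera_info gives the robot as it stands (robot), with the cameras as plain functions.
- The arm moves only by the tool move_tool, called after ">>>" in YAML: its name, and indented under it one key for each argument. Schema: {"type":"object","properties":{"plan":{"type":"array","items":{"type":"object","properties":{"finger_gap":{"type":"number"},"trans":{"type":"array","items":{"type":"number"},"minItems":3,"maxItems":3},"rot":{"type":"array","items":{"type":"number"},"minItems":3,"maxItems":3}},"additionalProperties":false,"required":["finger_gap"]},"minItems":1,"maxItems":10},"only":{"type":"string"},"quiet":{"type":"boolean"},"lines":{"type":"string"}},"required":["plan"],"additionalProperties":false}. plan is a list of rows, 1 to 10 of them, each an object with the fields finger_gap (the finger opening in mm), trans (a list: dx, dy, dz in shares of the most that a row can go, 1 being 50 mm), rot (a list: a rotation vector rx, ry, rz in normalised numbers (1 is 180 degrees)); a field left out counts as zero (the opening has to be given); each row shifts and turns the commanded pose from where the row before left it, along the tool's axes as they then stand; what a row does not reach is not made up. A row lasts 1/10 s, in which the tool goes at most 50 mm and 0.15 rad, less where a joint would pass 70% of its speed; a pose out of reach is approached as far as the arm can. The fingers move at their own pace and stop on an object; the grip force is fixed at half the most. Time passes only in rows, so rows that do not move let the fingers close. The tool returns the time, the measured TCP pose, the force, the opening and the grip force at its end. only (a regular expression) keeps the lines of the reply that match it, lines (a string "A,B") keeps lines A to B, and quiet returns only ok. No shift or turn number may pass 1 either way. Input that does not fit is refused with a message, and nothing moves.
- robot.get_state(): the state, without advancing time (a new reading comes with each control period).
- snapshot(name): name is "side" or "top"; returns the picture (400x640x3 uint8, red, green, blue); there is no depth.
- camera_info(name): a dict with "fx", "fy", "cx", "cy" (pixels), "dist_coeffs" ([k1, k2, p1, p2, k3] as OpenCV has them; the pictures are not rectified), "R" (3x3) and "t" (3): a world point X has camera coordinates R X + t. Camera axes: x right, y down, z forward; pixel columns grow to the right and rows downward; lengths in mm; the calibration is good to about 2 mm. A picture is of the moment at which its call begins. camera_info takes no time and is no camera call.
- robot.sign_off(): hands the job in; it is judged then, once.
The state is a dict: "time": time; "q": joint angles; "dq": joint speeds; "joint_efforts": joint torques, N m; "eef_pos": TCP position; "tcp_rot": TCP orientation; "force": force on the tool from outside, world axes, zero at the start; "ft_torque": the same for the moment, N m; "width": finger opening in mm; "finger_force": force on a finger pad.
Only numpy, scipy, OpenCV 4.12 (cv2) and the standard library are available. Lean on these libraries where they do the work, as an engineer would, in place of code of your own. Each camera call takes 0.05 s, during which the arm holds its last target. There are 200 camera calls.

## Task

On the control unit whose lever ends in a ball, push the lever with a fingertip past its first stop until it is fully home in its second stop, then press that unit's push button fully and let it come back up. Only push and press, without excessive force: do not grip the lever, pick up nothing, and leave the T-bar unit and the loose parts as they stand.

Things in the scene. Friction and masses are not known exactly. Their poses are not given: they have to be found in the camera images.
- ball_unit: fixed grey hand-control unit with the ball-ended lever: housing 130 x 120 x 50 mm high on a 150 x 140 x 6 mm dark foot plate. Origin: centre of its underside on the plate (top of the housing 50 mm above it); z up. Lever pivot at x = -15 mm, y = 0 in its frame; button at x = -48 mm, y = -35 mm
- ball_lever (a joint): lever angle, rad, growing counter-clockwise from above (grip goes from the unit's -y to its +y side). Arm direction in the unit's frame: value - 0.575 from its +x axis; ball on an 80 mm radius about the pivot. Sprung notches at 0 (released), 0.575 (first stop) and 1.15 (second stop, fully home; hard end 0.03 beyond).
- ball_knob (a point): centre of the lever's black ball, 28 mm dia, 86 mm above the unit's underside (36 mm above the housing); below it a 11 mm dia steel stem; the flat lever arm (12 mm wide) runs 8 to 13 mm above the housing from pivot to stem. Pushing the ball takes up to about 10 N to leave each notch; past the middle between notches it snaps into the next
- ball_button (a joint): travel in m of the ball-lever unit's round push button (24 mm dia): 0 up, 0.005 fully pressed; sprung, 1.5 N to start and 5 N fully down
- ball_button_top (a point): centre of the top of that button, 21 mm above the housing when up; press straight down
- tee_unit: fixed grey hand-control unit with the T-bar lever (the other one, to be left alone): housing 130 x 120 x 50 mm high on a 150 x 140 x 6 mm dark foot plate. Origin: centre of its underside on the plate (top of the housing 50 mm above it); z up. Lever pivot at x = -15 mm, y = 0 in its frame; button at x = -48 mm, y = -35 mm
- tee_knob (a point): centre of the other lever's T-bar grip (horizontal black bar 54 mm long, 14 mm dia), 82 mm above its unit's underside; that lever is of the same kind and size and stands at its first stop
- tee_button (a joint): travel in m of the push button of the T-bar unit, to be left alone
- plate: fixed grey coated service plate, 270 x 890 mm, on which all this stands; origin 32 mm below its top (top at z = 0.066)
- cap_a: loose bystander: black can capacitor, 30 mm dia x 47 high; origin at the centre of its underside
- coil: loose bystander: copper toroid inductor lying flat, 40 x 37 x 17 mm; origin at the centre of its underside
- cap_b: loose bystander: second black can capacitor, 30 mm dia x 47 high; origin at the centre of its underside
- spool: loose bystander: spool of solder wire, 61 mm dia x 42 high; origin at the centre of its underside
- flux: loose bystander: flux bottle with a pointed cap, 44 mm dia x 111 high; origin at the centre of its underside
- header: loose bystander: small upright pin header board, 12 x 48 x 22 mm; origin at the centre of its underside

How it is judged (in metres and radians):
On the way, in this order (a step that is already met when the one before it is completed fails the run):
1. the ball lever is home in its second stop (value of joint ball_lever above 1.08 rad), for 0.2 s.
2. the button of the same unit is pressed (value of joint ball_button above 0.0035 m and value of joint ball_lever above 1.08 rad), for 0.05 s.
At the end, for the whole second after the job is handed in: the ball lever is in its second stop (above 1.08 rad), its button is up again, the T-bar grip is within 12 mm and every loose part within 20 mm of where it stood (value of joint ball_lever above 1.08 rad and value of joint ball_button below 0.0012 m and distance of tee_knob from where it was at the start of the episode below 0.012 m and distance of each of cap_a, coil, cap_b, spool, flux, header from where it was at the start of the episode below 0.02 m); the robot touches nothing.
It fails at once if a loose part is moved or lifted by more than 30 mm (distance of any of cap_a, coil, cap_b, spool, flux, header from where it was at the start of the episode above 0.03 m).
It fails at once if the T-bar lever is moved by more than 15 mm (distance of tee_knob from where it was at the start of the episode above 0.015 m).
It fails at once if the button of the T-bar unit is pressed (value of joint tee_button above 0.002 m).
It fails at once if the button is pressed before the lever is in its second stop (value of joint ball_button above 0.0025 m and value of joint ball_lever below 1 rad).
It fails at once if the lever or unit is gripped or pushed with more than 38 N (contact force between the fingers and ball_unit above 38 N).
It also fails if it takes over 48 s, if anything falls off the work surface, if the arm or the gripper's body presses on something with over 40 N, if the wrist force passes 120 N, or if a joint passes its speed limit or range.

## Working session

There is one attempt and no reset: what is moved stays moved. The work goes in short steps, Python scripts to look and compute and a tool call to move; the robot and the scene stay as the last step left them, time stands still between calls to the robot, and variables do not carry over. Pictures are saved under pics/ and viewed, at most 10 in all, crops included, and the job is handed in when it is done.

```bash
ls; mkdir -p pics; python3 - <<'E'
from station import robot, snapshot, camera_info
import cv2,numpy as np
for n in("side","top"):
    im=snapshot(n); cv2.imwrite(f"pics/{n}0.png",im[:,:,::-1])
    c=camera_info(n); R=np.array(c["R"]);print(n,c["fx"],c["fy"],c["cx"],c["cy"],c["dist_coeffs"],(-R.T@np.array(c["t"])).round(),R.round(3).tolist())
s=robot.get_state();print(s["time"],s["eef_pos"],s["tcp_rot"],s["width"],s["force"])
E
```

```text
pics
station.py
side 493.98142399148924 493.98142399148924 320.7749538073294 197.08248590987822 [-0.09318953  0.          0.          0.          0.        ] [  -0. -905.  885.] [[0.869, -0.494, -0.009], [-0.288, -0.492, -0.821], [0.401, 0.717, -0.57]]
top 375.3385373603949 375.3385373603949 320.17163513398 199.56147897545893 [-0.02540899  0.          0.          0.          0.        ] [ 427.   62. 1398.] [[0.023, -1.0, -0.015], [-0.997, -0.021, -0.07], [0.07, 0.016, -0.997]]
0.1 [243.64477133 575.04865112 230.34871596] [ 1.99020778e-01  9.79994852e-01 -8.93792501e-04 -1.45998561e-04] 85.5193522233412 [0.42162806 0.29281798 0.60959389]
```

View pics/side0.png

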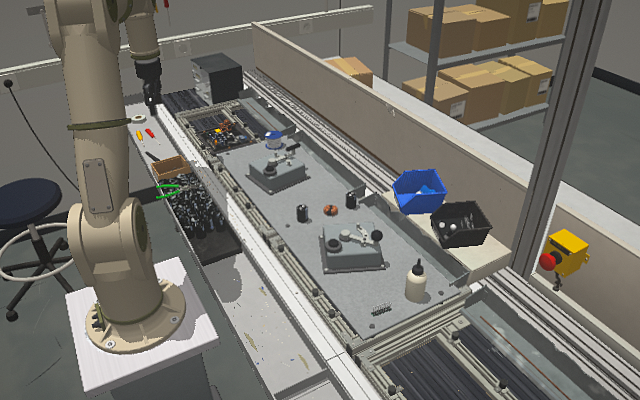

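View pics/top0.png

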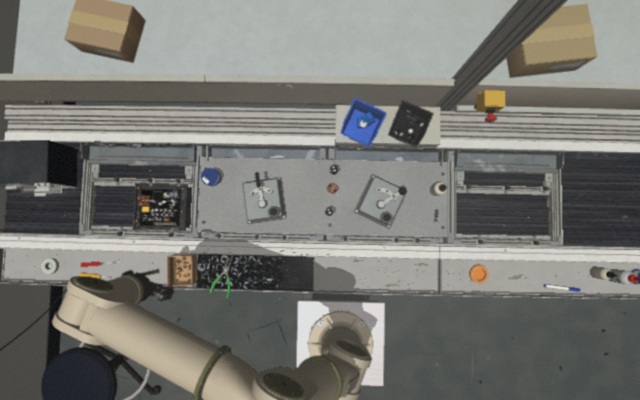

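The ball unit is at about (382,200) in the top view and (352,247) in the side view. The T-bar unit is at top (263,198) and side (278,172). I'll enlarge the ball unit next.

```bash
python3 - <<'E'
import cv2,numpy as np
a=cv2.imread("pics/side0.png")[205:305,295:445]; b=cv2.imread("pics/top0.png")[150:240,320:455]
cv2.imwrite("pics/c1.png",cv2.resize(a,None,fx=5,fy=5,interpolation=cv2.INTER_CUBIC))
cv2.imwrite("pics/c2.png",cv2.resize(b,None,fx=5,fy=5,interpolation=cv2.INTER_CUBIC))
E
```

```text
(no output)
```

View pics/c1.png

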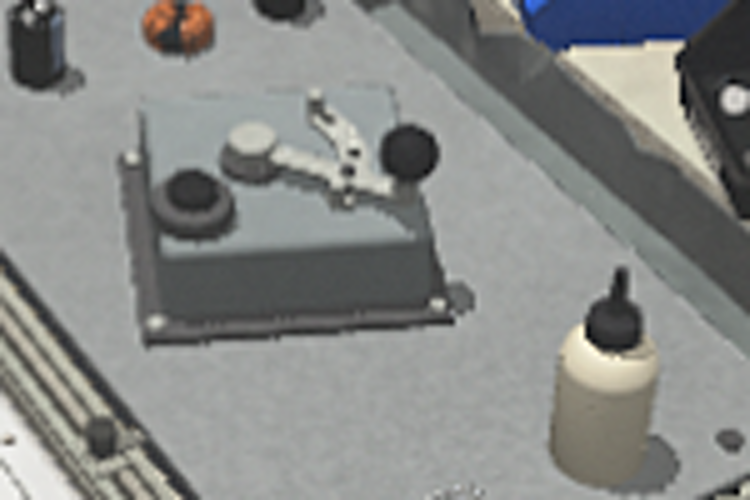

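View pics/c2.png

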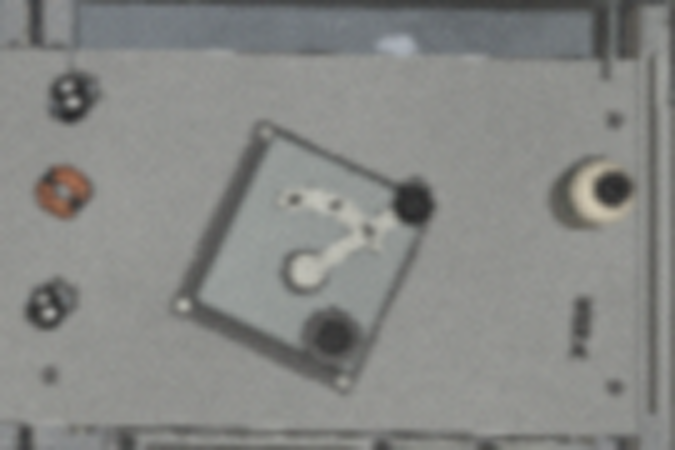

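Side crop: ball (410,153), button (190,190), pivot cap (252,137), bolts (133,158), (157,322) and (438,304). Top crop: ball (414,203), button (333,336), pivot cap (306,270), bolts (183,305), (345,381) and (265,131). The arm points between pivot and ball. I'll triangulate these.

```bash
cat >h.py <<'E'
import cv2,numpy as np
from station import robot, snapshot, camera_info
def und(n,p):
    c=camera_info(n);K=np.array([[c["fx"],0,c["cx"]],[0,c["fy"],c["cy"]],[0,0,1]])
    q=cv2.undistortPoints(np.array([[p]],float),K,np.array(c["dist_coeffs"]))[0,0]
    R=np.array(c["R"]);t=np.array(c["t"]);d=R.T@np.array([*q,1]);return q,R,t,-R.T@t,d/np.linalg.norm(d)
def tri(ps,pt):
    A=np.zeros((3,3));b=np.zeros(3)
    L=[und("side",ps),und("top",pt)]
    for _,_,_,o,d in L: M=np.eye(3)-np.outer(d,d);A+=M;b+=M@o
    X=np.linalg.solve(A,b);return X,[np.linalg.norm(np.cross(X-o,d)) for _,_,_,o,d in L][0]
def atz(n,p,z):
    _,_,_,o,d=und(n,p);return o+d*(z-o[2])/d[2]
cs=lambda p:((p[0]+.5)/5-.5+295,(p[1]+.5)/5-.5+205)
ct=lambda p:((p[0]+.5)/5-.5+320,(p[1]+.5)/5-.5+150)
E
python3 - <<'E'
from h import *
P={}
for n,s,t in [("ball",(410,153),(414,203)),("button",(190,188),(333,336)),("pivot",(252,137),(306,270)),("B",(133,158),(183,305)),("C",(157,322),(345,381))]:
    X,e=tri(cs(s),ct(t));P[n]=X;print(n,X.round(1),round(e,1))
for n,p in [("A",(265,131))]: P[n]=atz("top",ct(p),74);print(n,P[n].round(1))
P["D"]=atz("side",cs((438,304)),74);print("D",P["D"].round(1))
v=lambda a,b:(P[b]-P[a])[:2]
for a,b in("CB","BA","CD","DA"):print(a,b,np.linalg.norm(v(a,b)).round(1),np.degrees(np.arctan2(*v(a,b)[::-1])).round(1))
for a,b in(("pivot","ball"),("pivot","button")):print(a,b,np.linalg.norm(v(a,b)).round(1),np.degrees(np.arctan2(*v(a,b)[::-1])).round(1))
print("centre",(P["A"]+P["C"])/2,(P["B"]+P["D"])/2)
E
```

```text
ball [ 549.4 -189.5  156.1] 1.2
button [ 460.3 -139.8  136.6] 1.5
pivot [ 505.  -121.6  136.4] 0.7
B [482.2 -44.1  77.9] 0.6
C [ 431.  -157.9   79.3] 1.0
A [ 607.7 -100.9   74. ]
D [ 555.9 -210.    74. ]
C B 124.8 65.8
B A 137.7 -24.3
C D 135.3 -22.6
D A 120.8 64.6
pivot ball 81.2 -56.8
pivot button 48.3 -157.8
centre [ 519.36733547 -129.39958334   76.65488117] [ 519.05731494 -127.02936616   75.95940258]
```

Everything agrees: yaw is about -24.3°, pivot (505,-122), ball (548.5,-189), and the lever is released. Next I shut the fingers and go around to the unit.

The rows are not in the units I measure in: shifts go in shares of 50 mm and turns go in shares of 180 degrees. I convert before sending: -43 mm is -0.86, -40 mm is -0.8.

>>> move_tool:
  plan:
    - {"finger_gap":0,"trans":[-0.4,-0.2,0]}
    - {"finger_gap":0,"trans":[-0.8,-0.4,0]}
    - {"finger_gap":0,"trans":[-0.86,-0.44,0]}
    - {"finger_gap":0,"trans":[-0.86,-0.44,0]}
    - {"finger_gap":0,"trans":[-0.86,-0.44,0]}
    - {"finger_gap":0,"trans":[-0.86,-0.44,0]}
    - {"finger_gap":0,"trans":[-0.86,-0.44,0]}
    - {"finger_gap":0,"trans":[-0.86,-0.44,0]}
    - {"finger_gap":0,"trans":[-0.86,-0.44,0]}
    - {"finger_gap":0,"trans":[-0.8,-0.4,0]}

```text
time: 1.1
eef_pos: [534.4, 228.9, 231.0]
tcp_rot: [0.199, 0.98, -0.0, -0.0]
force: [0.9, -0.1, 0.6]
width: 0.1
finger_force: 0.0
```

```bash
cat >>h.py <<'E'
from scipy.spatial.transform import Rotation as Ro
def go(x,y,z,ydeg):
    s=robot.get_state();R=Ro.from_quat(s["tcp_rot"]);M=R.as_matrix()
    a=np.degrees(np.arctan2(M[1,1],M[0,1]))
    print("t",round(s["time"],2),"pos",s["eef_pos"].round(1),"yaw y",a.round(1),"tilt",M[2,2].round(4),"F",np.round(s["force"],1),"w",round(s["width"],1))
    print("tool d",(M.T@(np.array([x,y,z])-s["eef_pos"])).round(1),"rz",-np.radians(ydeg-a).round(3))
E
python3 -c "from h import *;go(500,-222,200,33)"
```

```text
t 1.1 pos [534.4 228.9 231. ] yaw y 67.0 tilt -1.0 F [ 0.9 -0.1  0.6] w 0.1
tool d [-144.5 -428.5   31.3] rz 0.593
```

In the tool's units: -43 mm is -0.86, -14 mm is -0.28.

>>> move_tool:
  plan:
    - {"finger_gap":0,"trans":[-0.28,-0.86,0]}
    - {"finger_gap":0,"trans":[-0.28,-0.86,0]}
    - {"finger_gap":0,"trans":[-0.28,-0.86,0]}
    - {"finger_gap":0,"trans":[-0.28,-0.86,0]}
    - {"finger_gap":0,"trans":[-0.28,-0.86,0]}
    - {"finger_gap":0,"trans":[-0.28,-0.86,0]}
    - {"finger_gap":0,"trans":[-0.28,-0.86,0]}
    - {"finger_gap":0,"trans":[-0.28,-0.86,0]}
    - {"finger_gap":0,"trans":[-0.28,-0.86,0]}
    - {"finger_gap":0,"trans":[-0.28,-0.86,0]}

```text
time: 2.1
eef_pos: [494.0, -220.9, 231.1]
tcp_rot: [0.199, 0.98, 0.0, -0.0]
force: [0.4, 0.0, -0.0]
width: -0.1
finger_force: 0.0
```

>>> move_tool:
  plan:
    - {"finger_gap":0,"rot":[0,0,0.0477]}
    - {"finger_gap":0,"rot":[0,0,0.0477]}
    - {"finger_gap":0,"rot":[0,0,0.0477]}
    - {"finger_gap":0,"rot":[0,0,0.0455]}
    - {"finger_gap":0}

```text
time: 2.6
eef_pos: [494.4, -219.2, 230.9]
tcp_rot: [0.478, 0.879, -0.0, -0.0]
force: [0.4, -0.1, 0.1]
width: -0.1
finger_force: 0.0
```

```bash
python3 -c "from h import *;go(502,-219,142,33)"
```

```text
t 2.6 pos [ 494.4 -219.2  230.9] yaw y 32.9 tilt -1.0 F [ 0.4 -0.1  0.1] w -0.1
tool d [-4.   6.6 88.9] rz -0.001
```

In the tool's units: 30 mm is 0.6, 20 mm is 0.4.

>>> move_tool:
  plan:
    - {"finger_gap":0,"trans":[-0.08,0,0.6]}
    - {"finger_gap":0,"trans":[0,0,0.6]}
    - {"finger_gap":0,"trans":[0,0,0.4]}
    - {"finger_gap":0,"trans":[0,0,0.18]}
    - {"finger_gap":0}

```text
time: 3.1
eef_pos: [496.1, -222.4, 141.2]
tcp_rot: [0.476, 0.88, -0.0, -0.001]
force: [-0.3, -0.4, 0.2]
width: 0.4
finger_force: 0.0
```

```bash
python3 - <<'E'
from h import *
go(502,-219,142,33)
a=snapshot("side")[195:295,295:445,::-1]; b=snapshot("top")[150:240,330:480,::-1]
f=lambda i:cv2.resize(i,None,fx=3.2,fy=3.2,interpolation=cv2.INTER_CUBIC)
cv2.imwrite("pics/p1.png",np.vstack([cv2.resize(i,(480,288 if k else 300),interpolation=cv2.INTER_CUBIC) for k,i in enumerate([a,b])]))
E
```

```text
t 3.1 pos [ 496.1 -222.4  141.2] yaw y 33.2 tilt -1.0 F [-0.3 -0.4  0.2] w 0.4
tool d [-0.4  6.8 -0.8] rz 0.004
```

View pics/p1.png

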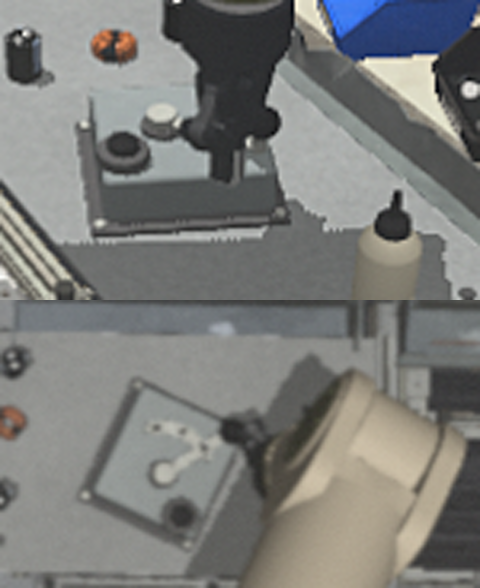

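The fingertip stands clear on the outer side of the ball, with the ball at panel (262,121) and the tip at (225,175). The knuckles are above ball height. Now I move toward contact.

In the tool's units: 12 mm is 0.24, 10 mm is 0.2.

>>> move_tool:
  plan:
    - {"finger_gap":0,"trans":[0,0.2,0]}
    - {"finger_gap":0,"trans":[0,0.24,0]}
    - {"finger_gap":0,"trans":[0,0.12,0]}
    - {"finger_gap":0,"trans":[0,0.04,0]}
    - {"finger_gap":0,"trans":[0,0.02,0]}

```text
time: 3.7
eef_pos: [523.1, -205.5, 142.2]
tcp_rot: [0.476, 0.879, -0.0, -0.0]
force: [-0.4, -0.2, 0.4]
width: -0.2
finger_force: 0.0
```

>>> move_tool:
  plan:
    - {"finger_gap":0,"trans":[0,0.04,0]}
    - {"finger_gap":0,"trans":[0,0.02,0]}

```text
time: 3.9
eef_pos: [524.9, -204.5, 142.2]
tcp_rot: [0.477, 0.879, -0.0, -0.0]
force: [-2.5, -2.3, -0.2]
width: 0.0
finger_force: 1.3
```

>>> move_tool:
  plan:
    - {"finger_gap":0,"trans":[0,0.04,0]}
    - {"finger_gap":0,"trans":[0,0.02,0]}

```text
time: 4.1
eef_pos: [527.1, -203.4, 142.2]
tcp_rot: [0.477, 0.879, -0.001, -0.0]
force: [-3.5, -3.3, 1.5]
width: -0.3
finger_force: 2.6
```

```bash
python3 -c "from h import *;go(548.5,-189,142,33)"
```

```text
t 4.1 pos [ 527.1 -203.4  142.2] yaw y 33.0 tilt -1.0 F [-3.5 -3.3  1.5] w -0.3
tool d [ 0.4 25.8  0.2] rz -0.0
```

Contact is made at about 5 N. Now I follow the arc.

In the tool's units: 4.8 mm is 0.096, -1.5 mm is -0.03, -0.06 rad is -0.0191.

>>> move_tool:
  plan:
    - {"finger_gap":0,"trans":[-0.03,0.096,0],"rot":[0,0,-0.0191]}
    - {"finger_gap":0,"trans":[-0.03,0.096,0],"rot":[0,0,-0.0191]}
    - {"finger_gap":0,"trans":[-0.03,0.096,0],"rot":[0,0,-0.0191]}

```text
time: 4.4
eef_pos: [539.9, -199.2, 142.0]
tcp_rot: [0.396, 0.918, -0.001, -0.002]
force: [-9.5, -2.4, 4.3]
width: -0.2
finger_force: 4.8
```

>>> move_tool:
  plan:
    - {"finger_gap":0,"trans":[-0.03,0.096,0],"rot":[0,0,-0.0191]}
    - {"finger_gap":0,"trans":[-0.03,0.096,0],"rot":[0,0,-0.0191]}
    - {"finger_gap":0,"trans":[-0.03,0.096,0],"rot":[0,0,-0.0191]}

```text
time: 4.7
eef_pos: [555.6, -189.8, 142.3]
tcp_rot: [0.31, 0.951, 0.0, 0.0]
force: [0.4, 0.0, -0.4]
width: 0.1
finger_force: 0.0
```

>>> move_tool:
  plan:
    - {"finger_gap":0,"trans":[-0.03,0.096,0],"rot":[0,0,-0.0191]}
    - {"finger_gap":0,"trans":[-0.03,0.096,0],"rot":[0,0,-0.0191]}
    - {"finger_gap":0,"trans":[-0.03,0.096,0],"rot":[0,0,-0.0191]}

```text
time: 5.0
eef_pos: [567.1, -180.3, 142.3]
tcp_rot: [0.224, 0.975, 0.0, 0.0]
force: [-3.3, -2.8, 1.3]
width: 0.3
finger_force: 1.9
```

```bash
python3 -c "from h import *;go(505.2,-121.8,142,33)"
```

```text
t 5.0 pos [ 567.1 -180.3  142.3] yaw y 64.2 tilt -1.0 F [-3.3 -2.8  1.3] w 0.3
tool d [81.2 25.6  0.3] rz 0.544
```

In the tool's units: 4.8 mm is 0.096, -1.4 mm is -0.028, -0.06 rad is -0.0191.

>>> move_tool:
  plan:
    - {"finger_gap":0,"trans":[-0.028,0.096,0],"rot":[0,0,-0.0191]}
    - {"finger_gap":0,"trans":[-0.028,0.096,0],"rot":[0,0,-0.0191]}
    - {"finger_gap":0,"trans":[-0.028,0.096,0],"rot":[0,0,-0.0191]}

```text
time: 5.3
eef_pos: [574.6, -171.7, 142.2]
tcp_rot: [0.137, 0.991, -0.002, -0.001]
force: [-7.3, -8.1, 3.2]
width: -0.2
finger_force: 5.1
```

>>> move_tool:
  plan:
    - {"finger_gap":0,"trans":[-0.028,0.096,0],"rot":[0,0,-0.0191]}
    - {"finger_gap":0,"trans":[-0.028,0.096,0],"rot":[0,0,-0.0191]}
    - {"finger_gap":0,"trans":[-0.028,0.096,0],"rot":[0,0,-0.0191]}

```text
time: 5.6
eef_pos: [582.8, -156.9, 142.3]
tcp_rot: [0.047, 0.999, -0.0, -0.0]
force: [0.3, 0.6, -0.6]
width: 0.3
finger_force: 0.0
```

>>> move_tool:
  plan:
    - {"finger_gap":0,"trans":[-0.028,0.096,0],"rot":[0,0,-0.0191]}
    - {"finger_gap":0,"trans":[-0.028,0.096,0],"rot":[0,0,-0.0191]}

```text
time: 5.8
eef_pos: [587.2, -145.6, 142.3]
tcp_rot: [-0.014, 1.0, 0.0, 0.0]
force: [0.3, -0.2, -0.5]
width: 0.1
finger_force: 0.0
```

```bash
python3 -c "from h import *;go(505.2,-121.8,142,98.6)"
```

```text
t 5.8 pos [ 587.2 -145.6  142.3] yaw y 91.7 tilt -1.0 F [ 0.3 -0.2 -0.5] w 0.1
tool d [81.2 26.2  0.3] rz -0.121
```

It has snapped again. A gentle follow-up will confirm it is home.

In the tool's units: 4.8 mm is 0.096, 2.4 mm is 0.048, -0.06 rad is -0.0191.

>>> move_tool:
  plan:
    - {"finger_gap":0,"trans":[-0.028,0.096,0],"rot":[0,0,-0.0191]}
    - {"finger_gap":0,"trans":[-0.014,0.048,0],"rot":[0,0,-0.0095]}

```text
time: 6.0
eef_pos: [588.9, -137.9, 142.3]
tcp_rot: [-0.06, 0.998, 0.0, 0.0]
force: [0.2, 0.7, -0.3]
width: -0.3
finger_force: 0.3
```

>>> move_tool:
  plan:
    - {"finger_gap":0,"trans":[-0.01,0.032,0],"rot":[0,0,-0.0064]}
    - {"finger_gap":0}

```text
time: 6.2
eef_pos: [589.0, -137.5, 142.4]
tcp_rot: [-0.068, 0.998, -0.0, 0.0]
force: [0.2, -0.9, -0.0]
width: 0.1
finger_force: 0.4
```

>>> move_tool:
  plan:
    - {"finger_gap":0,"trans":[-0.01,0.032,0],"rot":[0,0,-0.0064]}
    - {"finger_gap":0}

```text
time: 6.4
eef_pos: [589.2, -136.2, 142.4]
tcp_rot: [-0.078, 0.997, -0.0, 0.0]
force: [1.9, -3.6, 0.4]
width: -0.1
finger_force: 1.5
```

```bash
python3 -c "from h import *;go(505.2,-121.8,142,98.6)"
```

```text
t 6.4 pos [ 589.2 -136.2  142.4] yaw y 98.9 tilt -1.0 F [ 1.9 -3.6  0.4] w -0.1
tool d [80.7 27.3  0.4] rz 0.006
```

The lever is home: about 4 N contact at 1.15 rad. Back off, rise, and move over the button.

In the tool's units: -30 mm is -0.6, -20 mm is -0.4.

>>> move_tool:
  plan:
    - {"finger_gap":0,"trans":[0,-0.16,0]}
    - {"finger_gap":0,"trans":[0,-0.4,0]}
    - {"finger_gap":0,"trans":[0,0,-0.4]}
    - {"finger_gap":0,"trans":[0,0,-0.6]}
    - {"finger_gap":0,"trans":[0,0,-0.2]}
    - {"finger_gap":0}

```text
time: 7.0
eef_pos: [594.3, -163.8, 204.0]
tcp_rot: [-0.078, 0.997, -0.0, 0.002]
force: [0.4, -1.3, -0.3]
width: 0.3
finger_force: 0.0
```

```bash
python3 -c "from h import *;go(460.7,-140,200,67)"
```

```text
t 7.0 pos [ 594.3 -163.8  204. ] yaw y 98.9 tilt -1.0 F [ 0.4 -1.3 -0.3] w 0.3
tool d [128.3  44.2   3.6] rz 0.557
```

In the tool's units: 40 mm is 0.8, 25 mm is 0.5.

>>> move_tool:
  plan:
    - {"finger_gap":0,"trans":[0.5,0.18,0]}
    - {"finger_gap":0,"trans":[0.8,0.28,0]}
    - {"finger_gap":0,"trans":[0.8,0.28,0]}
    - {"finger_gap":0,"trans":[0.46,0.14,0]}
    - {"finger_gap":0}

```text
time: 7.5
eef_pos: [456.8, -139.3, 201.2]
tcp_rot: [-0.078, 0.997, 0.001, -0.001]
force: [-0.6, -0.0, 0.0]
width: 0.3
finger_force: 0.0
```

```bash
python3 - <<'E'
from h import *
go(460.7,-140,145,98.9)
a=snapshot("side")[195:295,295:445,::-1]; b=snapshot("top")[150:240,330:480,::-1]
cv2.imwrite("pics/p2.png",np.vstack([cv2.resize(i,(600,300 if k else 300),interpolation=cv2.INTER_CUBIC) for k,i in enumerate([a,b])]))
E
```

```text
t 7.5 pos [ 456.8 -139.3  201.2] yaw y 98.9 tilt -1.0 F [-0.6 -0.   0. ] w 0.3
tool d [-3.8 -1.4 56.1] rz 0.0
```

View pics/p2.png

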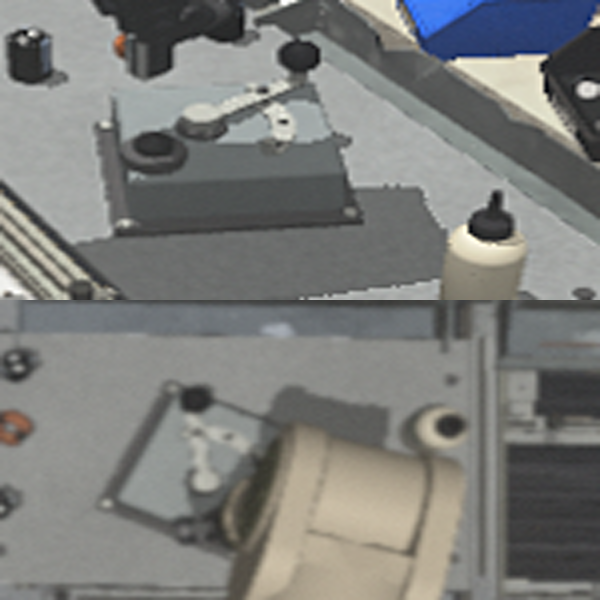

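The lever arm is now over at the far notch, with the ball at panel (300,57). The fingertip at (150,72) hangs directly above the button at (155,145). Now the descent.

In the tool's units: 25 mm is 0.5, 20 mm is 0.4.

>>> move_tool:
  plan:
    - {"finger_gap":0,"trans":[-0.076,-0.028,0.4]}
    - {"finger_gap":0,"trans":[0,0,0.5]}
    - {"finger_gap":0,"trans":[0,0,0.22]}
    - {"finger_gap":0,"trans":[0,0,0.08]}
    - {"finger_gap":0}

```text
time: 8.1
eef_pos: [464.2, -140.6, 141.9]
tcp_rot: [-0.078, 0.997, -0.0, -0.001]
force: [0.6, 0.3, 0.2]
width: -0.3
finger_force: 0.0
```

>>> move_tool:
  plan:
    - {"finger_gap":0,"trans":[0,0,0.04]}
    - {"finger_gap":0,"trans":[0,0,0.02]}
    - {"finger_gap":0,"trans":[0,0,0.02]}

```text
time: 8.4
eef_pos: [464.5, -140.7, 138.8]
tcp_rot: [-0.078, 0.997, -0.0, 0.001]
force: [0.7, 0.7, 0.1]
width: -0.2
finger_force: 0.0
```

```bash
python3 -c "from h import *;go(460.7,-140,132,98.9)"
```

```text
t 8.4 pos [ 464.5 -140.7  138.8] yaw y 99.0 tilt -1.0 F [0.7 0.7 0.1] w -0.2
tool d [3.6 1.3 6.8] rz 0.001
```

In the tool's units: 3.6 mm is 0.072, 1.3 mm is 0.026.

>>> move_tool:
  plan:
    - {"finger_gap":0,"trans":[0.072,0.026,0]}
    - {"finger_gap":0,"trans":[0,0,0.02]}
    - {"finger_gap":0,"trans":[0,0,0.02]}
    - {"finger_gap":0,"trans":[0,0,0.02]}

```text
time: 8.8
eef_pos: [460.2, -139.9, 135.4]
tcp_rot: [-0.078, 0.997, 0.0, -0.0]
force: [-1.6, -0.4, 2.9]
width: 0.3
finger_force: 1.3
```

>>> move_tool:
  plan:
    - {"finger_gap":0,"trans":[0,0,0.02]}
    - {"finger_gap":0,"trans":[0,0,0.02]}
    - {"finger_gap":0}

```text
time: 9.1
eef_pos: [460.2, -139.9, 133.2]
tcp_rot: [-0.078, 0.997, 0.0, -0.0]
force: [-2.6, 0.0, 4.3]
width: -0.0
finger_force: 2.0
```

>>> move_tool:
  plan:
    - {"finger_gap":0,"trans":[0,0,0.02]}
    - {"finger_gap":0}

```text
time: 9.3
eef_pos: [460.2, -139.9, 132.3]
tcp_rot: [-0.078, 0.997, 0.0, -0.0]
force: [-3.5, 0.8, 4.0]
width: -0.1
finger_force: 2.3
```

In the tool's units: 0.7 mm is 0.014.

>>> move_tool:
  plan:
    - {"finger_gap":0,"trans":[0,0,0.014]}
    - {"finger_gap":0}

```text
time: 9.5
eef_pos: [460.3, -139.9, 132.1]
tcp_rot: [-0.078, 0.997, 0.0, 0.0]
force: [-5.0, 1.0, 8.3]
width: -0.2
finger_force: 4.6
```

>>> move_tool:
  plan:
    - {"finger_gap":0,"trans":[0,0,0.014]}
    - {"finger_gap":0}

```text
time: 9.7
eef_pos: [460.3, -139.9, 131.9]
tcp_rot: [-0.078, 0.997, 0.0, 0.0]
force: [-7.7, 2.1, 15.5]
width: -0.2
finger_force: 7.6
```

The button has bottomed: force rose to 15 N while z stalled at 132, a full 5 mm of travel. Release.

In the tool's units: -30 mm is -0.6, -20 mm is -0.4.

>>> move_tool:
  plan:
    - {"finger_gap":0,"trans":[0,0,-0.06]}
    - {"finger_gap":0,"trans":[0,0,-0.16]}
    - {"finger_gap":0,"trans":[0,0,-0.4]}
    - {"finger_gap":0,"trans":[0,0,-0.6]}
    - {"finger_gap":0,"trans":[0,0,-0.6]}
    - {"finger_gap":0,"trans":[0,0,-0.2]}
    - {"finger_gap":0}
    - {"finger_gap":0}

```text
time: 10.5
eef_pos: [460.0, -139.7, 230.9]
tcp_rot: [-0.078, 0.997, 0.0, -0.001]
force: [0.0, 0.3, -0.5]
width: 0.1
finger_force: 0.0
```

```bash
python3 - <<'E'
from h import *
go(460.7,-140,230,98.9)
b=snapshot("side")[130:320,220:460,::-1]
cv2.imwrite("pics/p3.png",cv2.resize(b,None,fx=3,fy=3,interpolation=cv2.INTER_CUBIC))
E
```

```text
t 10.5 pos [ 460.  -139.7  230.9] yaw y 99.0 tilt -1.0 F [ 0.   0.3 -0.5] w 0.1
tool d [-0.6 -0.4  0.9] rz 0.001
```

View pics/p3.png

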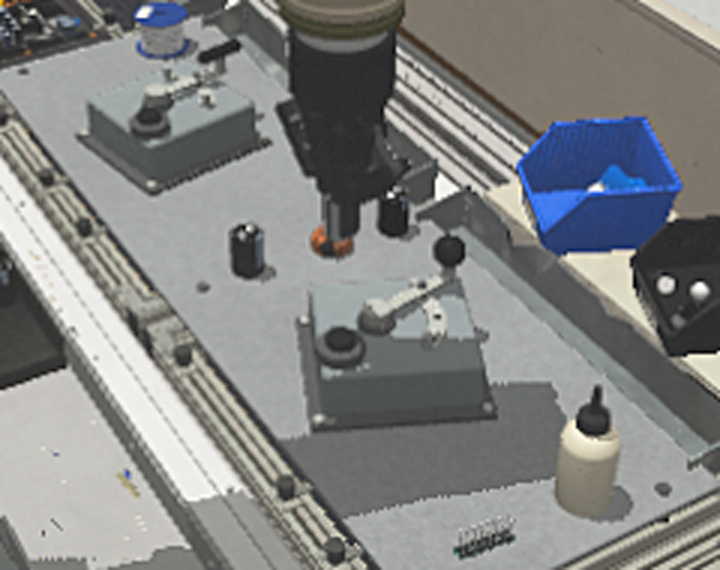

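The lever is at its far notch (ball at (450,250)), the button is up (340,340), and the loose parts and T-bar are undisturbed. The arm is clear, so I'm handing in.

```bash
python3 -c "
from station import robot, snapshot, camera_info
print(robot.sign_off())"
```

```text
the job is handed in; nothing more can be done
None
```

The job is handed in: the ball lever was pushed through its first stop and is home in the second, its button was pressed fully and is back up, and the last picture showed the T-bar unit and loose parts as they stood; the sign-off returned no verdict.

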